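Answer the dose reminder and open the safety-capped vial

ROBOT

A 7-joint arm with a two-finger parallel gripper is mounted at the origin on the work surface. World frame = base frame: x ahead of the robot, y to its left, z up, the work surface at z = 0. Lengths are in m, angles in rad, forces in N, time in s.
With the tool pointing down it reaches from about 0.375 to 0.925 m from the base axis. Payload 3.1 kg.
Tool frame: the origin (TCP) lies between the finger pads; the fingertips stand 19 mm ahead of it and the grasp point (between the pads) is the TCP; z points along the fingers, y is the direction in which the jaws open and shut (so a half turn about z gives the same grasp; the last joint's range is limited). The gripper opens to 85 mm and grips with 20 to 120 N. Pads are 22 mm wide; open, the fingers measure 114 mm over their backs; the gripper's body (76 mm by 85 mm) begins 54 mm behind the grasp point. The pads swing forward as they close: fully open they stand 13 mm farther back than shut.
Start: joints at [1.196, 0.383, 0.044, 1.598, -0.018, 1.161, -0.05], TCP at [0.178, -0.625, 0.25] pointing down, gripper open.
Joint ranges: [-2.61, 2.61], [-0.41, 2.15], [-1.48, 1.57], [0, 2.5], [-1.57, 4.71], [0.05, 1.97], [-2.85, 2.85]. Speed limits (rad/s): [2.79, 2.79, 3.14, 3.14, 3.14, 3.14, 3.14].

INTERFACE

Orientations are given as a unit quaternion [x, y, z, w].
In Python, from bench import move_ptp, movel, move_j, move_gripper, pause, inverse_kinematics, read_camera, camera_params, MotionError, sign_off, look_for, tip_of, read_time_s, read_qpos, read_joint_vel, read_effort, read_eef_pos, read_tcp_rot, read_ft_force, read_ft_torque, read_finger_gap gives the robot as it stands. Calls block until the motion is done:
- move_ptp(position, orientation): joint-space move of the TCP to a pose.
- movel(position, orientation=None, speed=0.15): straight line of the TCP; orientation=None keeps the orientation; speed is the mean speed in m/s.
- move_j(angles): joint-space move.
- move_gripper(opening, effort=None): finger opening in m; effort is the grip in N (None keeps the last); returns when the fingers have stopped.
- pause(seconds).
- inverse_kinematics(position, orientation): joint angles nearest the present ones, or None.
- read_camera(name): name is "scene" or "top"; returns the picture (480x640x3 uint8, red, green, blue); there is no depth.
- camera_params(name): a dict with "K" (3x3 intrinsics, pixels), "camera_from_world" (4x4, takes a point from world to camera coordinates). Camera axes: x right, y down, z forward; pixel columns grow to the right and rows downward; lengths in m; the calibration is good to about 2 mm. A picture is of the moment at which its call begins. camera_params takes no time and is no camera call.
A pose or a line that the arm cannot do raises MotionError and nothing moves.
- sign_off(): hands the job in, once; it reports no verdict.
Trained networks look in the newest picture that a camera, given by its name, has taken for a name from the list of things; names that differ only in an ending like _2 or _b are one class to them, and where a whole thing is asked for, a point or a joint stands for the part that bears it (a point fixed in the world has none). Each returns a list of dicts, best first, with "confidence" (0 to 1); they miss things now and then, are a little off and sometimes report something else, mostly with a low value. They report only what shows in the picture. A call takes as long as a camera call. They do not tell look-alikes from the thing itself.
- look_for(camera, name): "at" ([column, row] in pixels, amid what is visible of it).
- tip_of(camera, name): "at" ([column, row] in pixels: a listed point, or the origin of a listed thing).
Readings, each from a call of its own:
- read_time_s(): time.
- read_qpos(): joint angles.
- read_joint_vel(): joint speeds.
- read_effort(): joint torques, N m.
- read_eef_pos(): TCP position.
- read_tcp_rot(): TCP orientation.
- read_ft_force(): force on the tool from outside, world axes, zero at the start.
- read_ft_torque(): the same for the moment, N m.
- read_finger_gap(): finger opening in m.
Only numpy, scipy, OpenCV 4.12 (cv2) and the standard library are available. Lean on these libraries where they do the work, as an engineer would, in place of code of your own. Each camera call takes 0.05 s, during which the arm holds its last target.

TASK

It is time for the tablets: first press the plunger on the desk's dose reminder all the way down to its stop, then open the safety cap of the larger vial, the one standing in the weighted holder: push the cap down, keep it down while you twist it anticlockwise (seen from above) until it is free, without forcing it, and lift it off. Finish while still holding the cap in the gripper, still and level, about five centimetres straight above the open vial; do not put it down or let go, and leave everything else on the desk where it is.

Things in the scene. Friction and masses are not known exactly. Their poses are not given: they have to be found in the camera images.
- plunger_top (a point): Centre of the top of the dose reminder's plunger: a white round head 32 mm across and 8 mm thick on a steel stem, standing 74 mm above the desk at rest. It sits on a grey box (the reminder, 100 x 80 x 48 mm, fixed to the desk; the black screen on its top lies beside the plunger). It is pressed straight down. z axis up.
- plunger (a joint): Travel of the reminder's plunger in m: 0 at rest (up), 0.012 at its bottom stop. A spring pushes back with 2 N at the start and 6 N at the stop; it rises by itself when let go.
- vial_rim (a point): Centre of the mouth of the larger vial, on its rim, 110 mm above the desk, z axis up. Amber, 41 mm across, upright in a dark steel weighted holder (92 mm across at the foot, 30 mm high), fixed: it neither slides nor turns. Three lugs below the rim lock the cap until it is pushed down; clockwise the cap meets a stop at once.
- cap_mid (a point): Centre (half-way up, on the axis) of the vial's round white ribbed safety cap: 51 mm across, 26 mm high, about 25 g. Locked on the vial its underside is 92 mm and its top 118 mm above the desk, this point 5 mm lower than vial_rim, its x axis along that point's. z axis up. The vial is narrower than the cap, so fingers may reach past the cap's lower edge.
- liner (a joint): Sprung disc in the vial's mouth, pushing the cap up; m, 0 with the cap locked, grows as the cap is pushed down (4 N at 0, 8 N at the hard stop, 0.005), about -0.004 with no cap. From 0.0035 on the cap can turn. Turned anticlockwise seen from above by over 35 degrees while down it is free to lift straight off; near 90 degrees it meets a stop: 60 is a good turn.
- glasses_case_mid (a point): Bystander: centre of a grey spectacles case lying flat, 150 x 56 x 34 mm, between the reminder and the vial.
- small_vial_mid (a point): Bystander: centre of a small loose amber vial with a white cap, 34 mm across, 66 mm high. Not the one to open.
- candle_mid (a point): Bystander: centre of a candle in a green glass, 72 mm across, 75 mm high.
- mug_mid (a point): Bystander: centre of a white mug, 80 mm across, 92 mm high.
- stapler_mid (a point): Bystander: centre of a black stapler lying along its x axis, 130 x 36 x 50 mm.
- phone_mid (a point): Bystander: centre of a black phone lying flat, 150 x 72 x 9 mm.
Things that resemble listed ones, but are neither listed nor needed, are in the scene too. Leave any black or blue look-alike of the part that bears cap_mid alone.

How it is judged:
By the outcome, as a careful person would: the job done as asked, in the order asked, and still so for the second after the job is handed in, while the arm keeps its last pose, push and grip.
It also fails if it takes over 58 s, if anything falls off the work surface, if the arm or the gripper's body presses on something with over 40 N, if the wrist force passes 120 N, or if a joint passes its speed limit or range.

## Working session

There is one attempt and no reset: what is moved stays moved. The work goes in short steps, each a Python script; the robot and the scene stay as the last script left them, time stands still between calls to the robot, and variables do not carry over. Pictures are saved under pics/ and viewed, and the job is handed in when it is done.

```bash
mkdir -p pics; ls; python3 - <<'E'
from bench import *
import cv2
for c in("scene","top"):
    im=read_camera(c); cv2.imwrite(f"pics/{c}0.png",im[:,:,::-1])
    p=camera_params(c); print(c,p["K"],p["camera_from_world"])
    for n in("plunger_top","vial_rim","cap_mid"):
        for f in(look_for,tip_of):
            print(n,f.__name__,[(d["at"],round(d["confidence"],2)) for d in f(c,n)])
print(read_time_s(),read_tcp_rot(),read_ft_force())
E
```

```text
pics
scene [[476.29159231   0.         316.87225674]
 [  0.         476.29159231 246.04481827]
 [  0.           0.           1.        ]] [[-0.79387632  0.60806926  0.00348852  0.43097507]
 [ 0.30978139  0.40936432 -0.85817035 -0.09127745]
 [-0.52325508 -0.68020044 -0.51335318  1.29614917]
 [ 0.          0.          0.          1.        ]]
plunger_top call [([378.1, 313.9], 0.8)]
plunger_top call [([380.4, 310.2], 0.72), ([262.0, 213.1], 0.4)]
vial_rim call [([266.8, 247.9], 0.76)]
vial_rim call [([266.6, 212.6], 0.62)]
cap_mid call [([209.8, 262.1], 0.96), ([261.0, 211.4], 0.91)]
cap_mid call [([214.6, 258.8], 0.63), ([263.5, 213.2], 0.58), ([259.3, 224.4], 0.51)]
top [[513.27423887   0.         317.62592564]
 [  0.         513.27423887 235.90852428]
 [  0.           0.           1.        ]] [[-0.00175655 -0.99998797 -0.00458055  0.01700189]
 [-0.9794045   0.00264518 -0.20189062  0.54523871]
 [ 0.20190031  0.00413158 -0.97939736  1.08774505]
 [ 0.          0.          0.          1.        ]]
plunger_top call [([232.3, 226.9], 0.67), ([484.6, 210.0], 0.47)]
plunger_top call [([157.8, 320.4], 0.49)]
vial_rim call [([387.4, 239.4], 0.76)]
vial_rim call [([405.1, 222.8], 0.93)]
cap_mid call [([403.7, 220.6], 0.93), ([452.6, 255.3], 0.93), ([407.6, 180.2], 0.91)]
cap_mid call [([451.9, 256.7], 0.65), ([404.4, 220.2], 0.6), ([406.2, 179.3], 0.57)]
0.7 [9.90436174e-01 1.37971675e-01 2.14502105e-05 4.35169397e-05] [ 0.96533701 -0.27678909  0.0716908 ]
```

View pics/scene0.png

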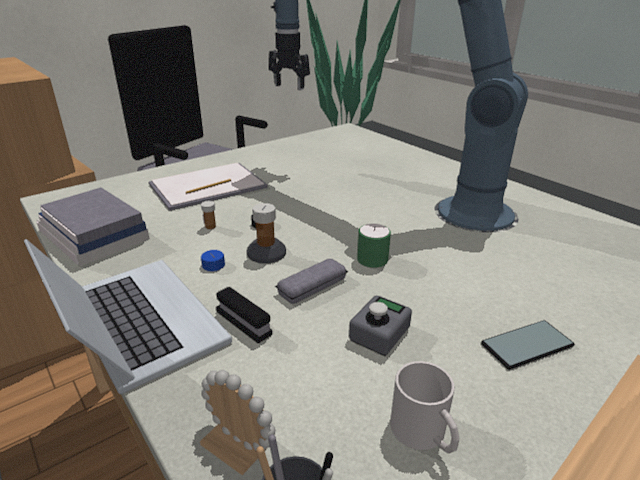

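View pics/top0.png

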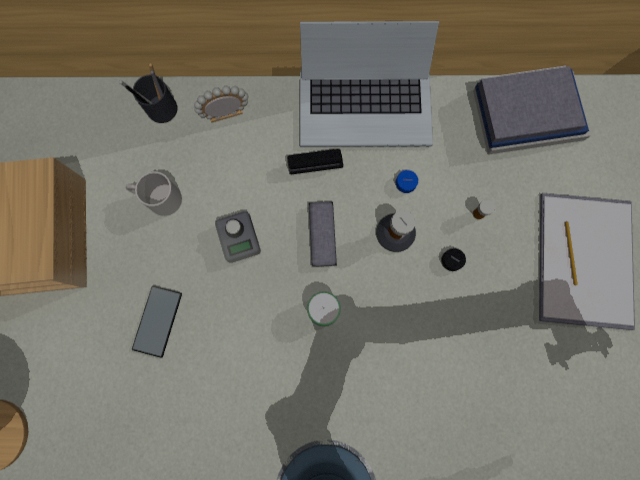

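The scene view shows the white-capped vial in its dark holder at about (264,213), and at (402,226) from above. The plunger is at (378,309) in the scene view and (233,227) from above. There are four possible caps, by top-view pixel:
- White cap on the vial in the holder, (402,226). This fits: white, on the larger vial, in the weighted holder.
- Blue cap, (407,180), a look-alike.
- Black cap, (453,258), a look-alike.
- Small loose vial, (482,211), a bystander.

I'll enlarge to confirm, then triangulate.

```bash
cat > h.py <<'E'
import numpy as np, cv2
from bench import *
def tri(ps,pt):
    P=[camera_params(c) for c in("scene","top")]
    M=[p["K"]@np.array(p["camera_from_world"])[:3] for p in P]
    X=cv2.triangulatePoints(M[0],M[1],np.array(ps,float).reshape(2,1),np.array(pt,float).reshape(2,1))[:,0]
    return X[:3]/X[3]
def proj(c,X):
    p=camera_params(c); x=p["K"]@(np.array(p["camera_from_world"])[:3]@np.append(X,1)); return x[:2]/x[2]
def atz(c,uv,z):
    p=camera_params(c);T=np.array(p["camera_from_world"]);R=T[:3,:3];t=T[:3,3]
    o=-R.T@t; d=R.T@np.linalg.inv(p["K"])@np.append(uv,1); return o+d*(z-o[2])/d[2]
E
python3 - <<'E'
from h import *
t=cv2.imread("pics/top0.png"); s=cv2.imread("pics/scene0.png")
a=cv2.resize(t[190:260,365:435],(400,400),interpolation=cv2.INTER_CUBIC)
b=cv2.resize(t[195:265,205:275],(400,400),interpolation=cv2.INTER_CUBIC)
cv2.imwrite("pics/croptop.png",np.hstack([a,b]))
a=cv2.resize(s[195:265,230:300],(400,400),interpolation=cv2.INTER_CUBIC)
b=cv2.resize(s[290:360,345:415],(400,400),interpolation=cv2.INTER_CUBIC)
cv2.imwrite("pics/cropsc.png",np.hstack([a,b]))
print(tri((263.5,213.2),(404.4,220.2)),tri((378.5,309),(232.5,227)))
for z in(.105,):print(atz("scene",(263.5,213.2),z),atz("top",(404.4,220.2),z))
for z in(.074,):print(atz("scene",(380.4,310),z),atz("top",(232.3,226.9),z))
E
```

```text
[ 0.56719219 -0.16891237  0.10391601] [0.56388074 0.20397335 0.06689162]
[ 0.56693176 -0.16401197  0.105     ] [ 0.56894412 -0.17028993  0.105     ]
[0.5701311  0.21380162 0.074     ] [0.56224287 0.20346528 0.074     ]
```

View pics/croptop.png

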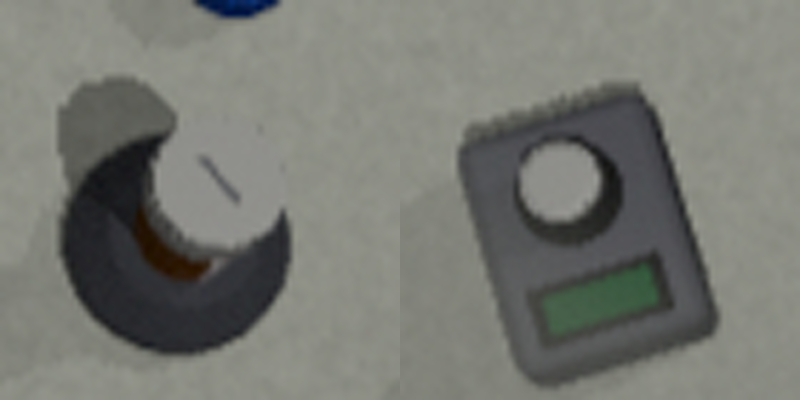

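View pics/cropsc.png

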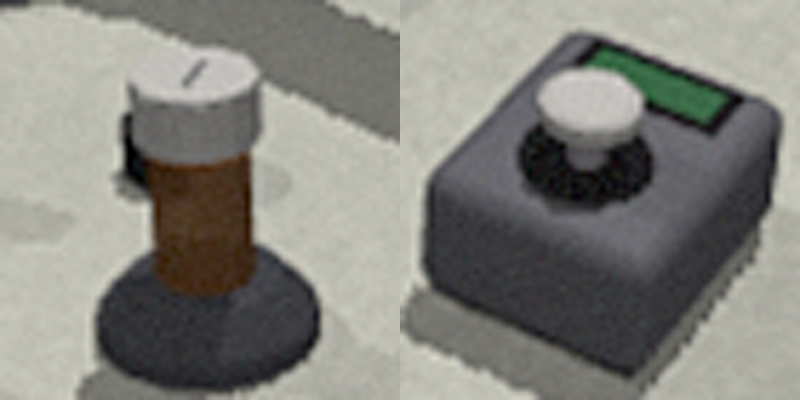

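The crops confirm it: the white cap on the amber vial in the dark holder, with a tick mark at the centre of its top. I'll measure the top-face centres in both views.

```bash
python3 - <<'E'
from h import *
for nm,s,t,z in(("cap top",(264.1,207.8),(403.4,221.8),.118),("plunger",(378.3,307.8),(233,226.9),.074)):
    print(nm,tri(s,t).round(4),atz("scene",s,z).round(4),atz("top",t,z).round(4))
print(atz("top",(365+177/5.714,190+240/5.714),.004))
# other things for clearance
for n in("glasses_case_mid","small_vial_mid","candle_mid","stapler_mid"):
    print(n,[(d["at"],round(d["confidence"],2)) for d in tip_of("top",n)][:2])
for p,z,n in(((322,233),.034,'case'),((323,309),.075,'candle'),((407,181),.02,'blue'),((453,259),.02,'black'),((482,211),.066,'small')):
    print(n,atz("top",p,z).round(3))
E
```

```text
cap top [ 0.563  -0.1663  0.1162] [ 0.565  -0.1634  0.118 ] [ 0.5624 -0.1659  0.118 ]
plunger [0.5636 0.2027 0.0686] [0.5688 0.2073 0.074 ] [0.5622 0.2019 0.074 ]
[ 0.56473232 -0.166755    0.004     ]
glasses_case_mid [([321.3, 235.0], 0.97)]
small_vial_mid [([483.9, 208.2], 0.84), ([314.3, 162.9], 0.36)]
candle_mid [([321.9, 307.8], 0.9)]
stapler_mid [([315.4, 160.4], 0.89)]
case [0.556 0.006 0.034]
candle [0.383 0.005 0.075]
blue [ 0.684 -0.194  0.02 ]
black [ 0.498 -0.292  0.02 ]
small [ 0.599 -0.35   0.066]
```

```bash
cat >> h.py <<'E'
def q(psi): return [float(np.cos(psi/2)),float(np.sin(psi/2)),0.,0.]
CAP=np.array([.563,-.166]); PL=np.array([.5635,.203])
E
python3 - <<'E'
from h import *
for nm,c,z in(("pl",PL,.12),("cap",CAP,.103)):
  for d in range(-180,181,30):
    s=inverse_kinematics([*c,z],q(np.radians(d)))
    print(nm,d,None if s is None else np.round(s,2))
print(read_time_s())
E
```

```text
pl -180 [ 0.36  0.67 -1.01  1.79  0.65  1.06  0.67]
pl -150 [ 0.37  0.69 -1.03  1.79  0.67  1.07  1.18]
pl -120 [ 0.48  0.84 -1.25  1.78  0.87  1.19  1.58]
pl -90 [ 0.48  0.84 -1.25  1.78  0.87  1.19  2.11]
pl -60 [-1.25  0.76  1.15  1.86 -0.8   1.07 -2.39]
pl -30 [ 0.17  0.55 -0.74  1.8   0.44  0.97 -2.85]
pl 0 [ 0.16  0.54 -0.72  1.8   0.43  0.96 -2.31]
pl 30 [ 0.28  0.61 -0.89  1.79  0.56  1.01 -1.88]
pl 60 [ 0.31  0.63 -0.94  1.79  0.59  1.03 -1.38]
pl 90 [ 0.35  0.67 -1.    1.79  0.64  1.05 -0.89]
pl 120 [ 0.36  0.68 -1.02  1.79  0.66  1.06 -0.38]
pl 150 [ 0.36  0.68 -1.02  1.79  0.66  1.06  0.14]
pl 180 [ 0.36  0.67 -1.01  1.79  0.65  1.06  0.67]
cap -180 [ 0.71  0.51 -0.6   1.84  0.36  0.9   1.51]
cap -150 [ 1.13  0.86 -1.25  1.82  0.9   1.17  1.67]
cap -120 [ 1.13  0.86 -1.25  1.82  0.9   1.17  2.19]
cap -90 [-0.71  1.01  1.37  1.9  -1.08  1.23 -2.1 ]
cap -60 [ 0.31  0.44 -0.12  1.86  0.07  0.85 -2.46]
cap -30 [ 0.37  0.45 -0.19  1.86  0.11  0.85 -1.96]
cap 0 [ 0.46  0.46 -0.3   1.85  0.17  0.86 -1.49]
cap 30 [ 0.53  0.47 -0.38  1.85  0.22  0.87 -1.  ]
cap 60 [ 0.58  0.48 -0.45  1.85  0.26  0.87 -0.51]
cap 90 [ 0.64  0.49 -0.52  1.84  0.31  0.88 -0.02]
cap 120 [ 0.69  0.51 -0.59  1.84  0.35  0.9   0.47]
cap 150 [ 0.67  0.5  -0.56  1.84  0.33  0.89  1.  ]
cap 180 [ 0.71  0.51 -0.6   1.84  0.36  0.9   1.51]
0.9
```

```bash
python3 - <<'E'
from h import *
move_gripper(0.0,30)
Q=q(np.radians(90))
move_ptp([*PL,.20],Q)
movel([*PL,.11],Q,0.1)
print(read_time_s(),read_eef_pos(),read_finger_gap(),read_ft_force())
for c in("scene","top"): 
    im=read_camera(c)[:,:,::-1]
    u,v=proj(c,[*PL,.08]).astype(int); print(proj(c,[*PL,.091]),proj(c,[*PL,.074]),u,v)
    cv2.imwrite(f"pics/{c}1.png",cv2.resize(im[v-50:v+50,u-50:u+50],(500,500),interpolation=cv2.INTER_CUBIC))
E
python3 -c "
import cv2,numpy as np
cv2.imwrite('pics/b1.png',cv2.resize(np.hstack([cv2.imread('pics/%s1.png'%c) for c in('scene','top')]),(800,400)))"
```

```text
5.9167 [0.5640537  0.20349565 0.11074984] -0.00018478152960637182 [ 0.14972255 -0.33728072  0.64570903]
[379.51139402 297.54842996] [378.81473839 305.42396389] 379 302
[231.22075192 224.61660305] [232.52938149 226.34213008] 232 225
```

View pics/b1.png

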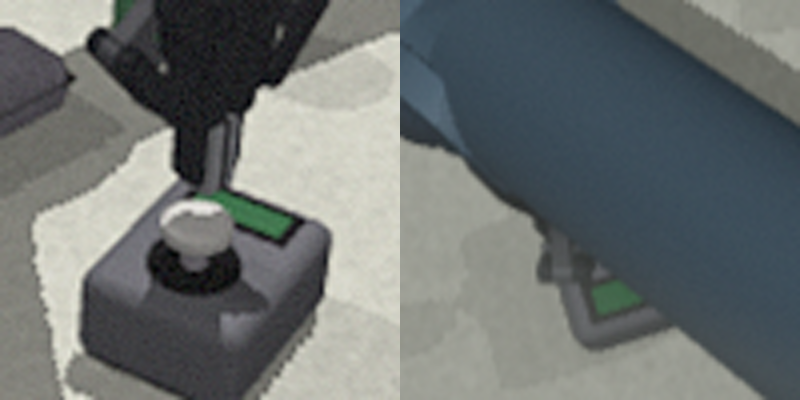

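The scene view shows the closed fingertips at about (381,299), just above the plunger head at about (378,308). The projection predicted (379.5,297.5), so the camera is off by about 2 px. In the top view the arm covers the plunger. I'll correct for the offset and press.

```bash
python3 - <<'E'
from h import *
print(atz("scene",(376.8,305.8),.074))
Q=q(np.radians(90))
p=PL+np.array([0,0])
f0=read_ft_force()
z=.098
movel([*p,z],Q,0.05)
print(read_ft_force()-f0)
while z>.074:
    z-=.001; movel([*p,z],Q,0.03)
    f=read_ft_force()-f0
    print(round(z,4),round(read_eef_pos()[2],4),f.round(1))
    if f[2]>16: break
im=read_camera("scene")[:,:,::-1]
cv2.imwrite("pics/press.png",cv2.resize(im[255:355,329:429],(500,500),interpolation=cv2.INTER_CUBIC))
print(read_time_s())
E
```

```text
[0.56701093 0.20165256 0.074     ]
[-0.45909828 -0.48771664 -1.13945224]
0.097 0.0971 [-0.3  0.9 -0.7]
0.096 0.096 [-0.1 -0.2 -0.3]
0.095 0.0949 [-0.1  0.5 -0. ]
0.094 0.0939 [ 0.3 -0.1 -0.7]
0.093 0.0932 [-0.6  0.6  1.2]
0.092 0.0922 [-0.1 -0.8  1.5]
0.091 0.0911 [-0.7 -0.3  2.6]
0.09 0.0901 [ 0.8 -0.6  2.4]
0.089 0.0891 [-0.3  0.5  2.2]
0.088 0.0881 [ 0.9 -0.4  2.9]
0.087 0.0871 [ 0.1 -0.6  2.6]
0.086 0.0861 [ 0.1 -0.2  3.5]
0.085 0.0851 [ 0.4 -0.1  4.4]
0.084 0.0841 [ 1.2 -0.   4.1]
0.083 0.0831 [-0.1  0.6  4.4]
0.082 0.0821 [1.5 0.  4.3]
0.081 0.0813 [-0.1 -0.2  5.7]
0.08 0.0811 [-0.9 -0.2  9.4]
0.079 0.081 [-2.6 -3.1 14.3]
0.078 0.081 [-3.7 -2.3 19.5]
11.4583
```

View pics/press.png

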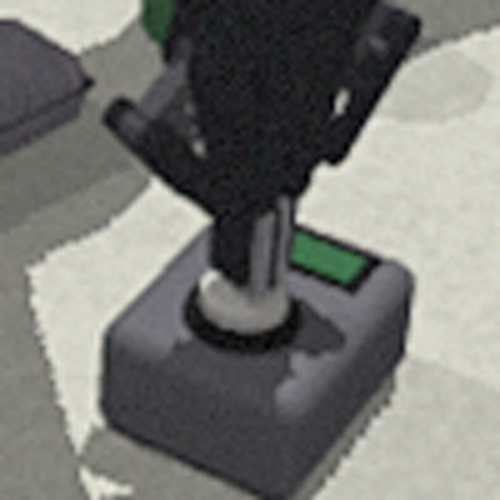

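The plunger is at its stop: the TCP stuck at 0.081 while the force rose from 6 N to 19 N, after 12 mm of travel. Next I'll retreat and move to the cap.

```bash
python3 - <<'E'
from h import *
print(atz("scene",(262.6,205.8),.118))
movel([*PL,.20],None,0.2)
move_gripper(0.085,20)
Q=q(np.radians(60)); c=np.array([.5635,-.1655])
move_ptp([*c,.20],Q)
movel([*c,.135],Q,0.1)
print(read_time_s(),read_eef_pos())
for k in("scene","top"): 
    im=read_camera(k)[:,:,::-1]
    u,v=proj(k,[*c,.12]).astype(int); print(u,v)
    cv2.imwrite(f"pics/{k}2.png",cv2.resize(im[v-50:v+50,u-50:u+50],(400,400),interpolation=cv2.INTER_CUBIC))
cv2.imwrite('pics/b2.png',np.hstack([cv2.imread('pics/%s2.png'%k) for k in('scene','top')]))
E
```

```text
[ 0.56229753 -0.1738842   0.118     ]
15.175 [ 0.56387973 -0.16539851  0.13515734]
264 206
403 221
```

View pics/b2.png

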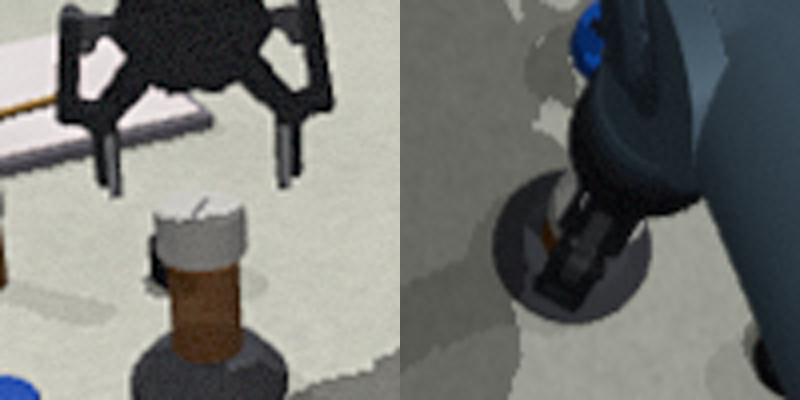

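In the scene crop the finger tips sit at columns 118 and 280, symmetric about the cap centre at about 200. I'll descend, close lightly and check side forces.

```bash
python3 - <<'E'
from h import *
Q=q(np.radians(60)); c=np.array([.5635,-.1655])
f0=read_ft_force(); t0=read_ft_torque()
movel([*c,.102],Q,0.06)
print(read_ft_force()-f0,read_eef_pos())
move_gripper(0.04,20)
print(read_time_s(),read_finger_gap(),(read_ft_force()-f0).round(2),(read_ft_torque()-t0).round(3),read_eef_pos())
for k in("scene",): 
    im=read_camera(k)[:,:,::-1]
    cv2.imwrite(f"pics/g.png",cv2.resize(im[156:256,214:314],(500,500),interpolation=cv2.INTER_CUBIC))
E
```

```text
[-0.07965852 -0.55946057 -0.02047881] [ 0.5635616  -0.16535721  0.10185467]
16.3917 0.04926157848198034 [ 0.87 -0.59  1.15] [-0.079 -0.106  0.072] [ 0.56419615 -0.16572201  0.10268681]
```

View pics/g.png

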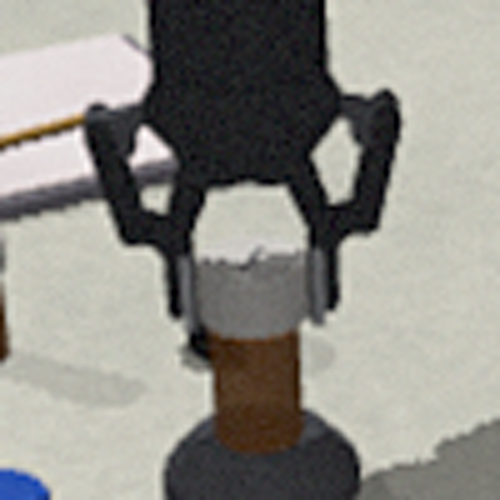

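The grasp is centred, with side forces under 1 N. The gap is 49.3 mm on a nominal 51 mm cap. Now I'll grip firmly and push down in steps.

```bash
python3 - <<'E'
from h import *
Q=q(np.radians(60)); c=np.array([.5635,-.1655])
move_gripper(0.03,70)
print(read_finger_gap(),read_ft_force().round(1),read_eef_pos().round(4))
z=.102
while z>.0925:
    z-=.001; movel([*c,z],Q,0.03)
    f=read_ft_force(); e=read_eef_pos()
    print(round(z,4),e.round(4),f.round(1),read_ft_torque().round(2))
    if f[2]>16: break
print(read_time_s(),read_finger_gap())
im=read_camera("scene")[:,:,::-1]
cv2.imwrite(f"pics/g2.png",cv2.resize(im[156:256,214:314],(500,500),interpolation=cv2.INTER_CUBIC))
E
```

```text
0.04891591895021306 [ 0.3 -0.1  3.6] [ 0.5642 -0.1657  0.1027]
0.101 [ 0.5642 -0.1657  0.1015] [ 0.5 -0.8  5.5] [-0.17 -0.2   0.02]
0.1 [ 0.5642 -0.1657  0.1005] [ 0.1 -0.9  4.5] [-0.13 -0.17 -0.04]
0.099 [ 0.5642 -0.1657  0.0996] [ 0.4 -1.   5.4] [-0.16 -0.13 -0.  ]
0.098 [ 0.5642 -0.1657  0.0987] [-0.3 -0.8  7.5] [-0.14 -0.04 -0.04]
0.097 [ 0.5642 -0.1657  0.0979] [-0.4 -1.2  7.6] [-0.16 -0.03  0.03]
0.096 [ 0.5642 -0.1657  0.0978] [-3.1 -1.1 12.7] [-0.14  0.42  0.03]
0.095 [ 0.5642 -0.1657  0.0978] [-5.8 -0.  17.9] [-0.15  0.85 -0.01]
18.4083 0.04910789495296551
```

View pics/g2.png

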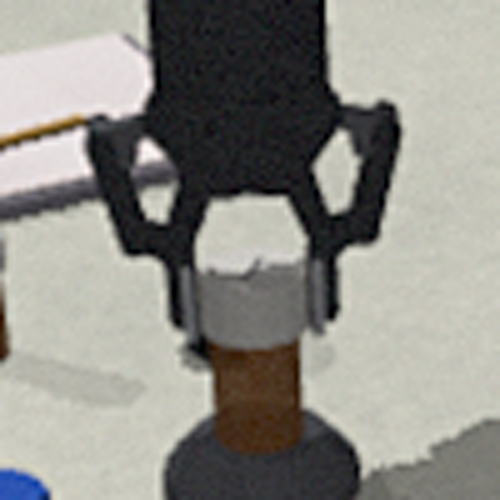

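The cap is on its hard stop: 4.9 mm down, about 18 N, and it moved with the gripper without slipping. I'll ease to about 12 N and twist anticlockwise in small steps, watching the torque.

```bash
python3 - <<'E'
from h import *
c=np.array([.5637,-.1656]);z=.096
movel([*c,z],q(np.radians(60)),.03)
for d in range(66,125,6):
    movel([*c,z],q(np.radians(d)),.02)
    f=read_ft_force(); e=read_eef_pos(); t=read_ft_torque(); r=read_tcp_rot()
    print(d,round(np.degrees(2*np.arctan2(r[1],r[0])),1),e.round(4),f.round(1),t.round(2),round(read_finger_gap(),4),round(read_time_s(),1))
    if abs(t[2])>1.5 or f[2]>30 or np.hypot(*f[:2])>18: print("stop");break
im=read_camera("scene")[:,:,::-1]
cv2.imwrite(f"pics/g3.png",cv2.resize(im[156:256,214:314],(500,500),interpolation=cv2.INTER_CUBIC))
E
```

```text
66 66.0 [ 0.5647 -0.1658  0.0978] [-2.1 -1.2 11.1] [-0.15  0.32  0.08] 0.0492 19.0
72 72.0 [ 0.565  -0.1658  0.0978] [-1.1 -0.6 11.4] [-0.13  0.23  0.03] 0.049 19.2
78 78.0 [ 0.5652 -0.1657  0.0978] [-0.5 -1.4 10.6] [-0.07  0.1  -0.03] 0.0487 19.5
84 84.0 [ 0.5652 -0.1656  0.0978] [-0.4 -0.7 10.1] [-0.12  0.07  0.03] 0.0495 19.7
90 90.0 [ 0.5653 -0.1655  0.0978] [-0.9 -0.3 10.3] [-0.06  0.11  0.06] 0.049 20.0
96 96.0 [ 0.5654 -0.1654  0.0978] [-0.7 -0.3 10.6] [-0.09  0.01  0.07] 0.0487 20.3
102 102.0 [ 0.5654 -0.1654  0.0978] [ 0.4  0.4 11.2] [-0.05  0.01  0.08] 0.0485 20.5
108 108.0 [ 0.5654 -0.1653  0.0978] [-0.8 -0.5 10.8] [-0.05  0.07  0.06] 0.0489 20.8
114 114.0 [ 0.5654 -0.1652  0.0978] [-0.1 -0.5 10.7] [-0.08  0.03  0.06] 0.0491 21.0
120 120.0 [ 0.5653 -0.1652  0.0978] [ 0.1  0.8 11.2] [-0.05  0.04  0.04] 0.0489 21.3
```

View pics/g3.png

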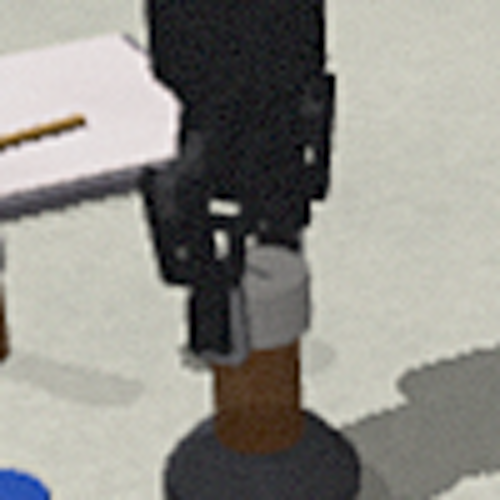

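The twist is done: 60° with about 0.1 N·m and no slip, and the tick mark has turned. Now a slow straight lift, with a force check first.

```bash
python3 - <<'E'
from h import *
c=np.array([.5639,-.1655]);Q=q(np.radians(120))
for z in(.098,.102,.106,.112,.12,.13,.1585):
    movel([*c,z],Q,.04)
    f=read_ft_force(); print(z,read_eef_pos().round(4),f.round(1),read_ft_torque().round(2),round(read_finger_gap(),4))
    if f[2]<-6: print("stop");break
pause(.5)
print(read_time_s(),read_eef_pos(),read_tcp_rot(),read_joint_vel().round(3))
for k in("scene","top"): 
    im=read_camera(k)[:,:,::-1]
    u,v=proj(k,[.5645,-.1655,.14]).astype(int)
    cv2.imwrite(f"pics/{k}4.png",cv2.resize(im[v-50:v+50,u-50:u+50],(400,400),interpolation=cv2.INTER_CUBIC))
    print(k,u,v,proj(k,[.5645,-.1655,.11]),proj(k,[.5645,-.1655,.161]))
cv2.imwrite('pics/b4.png',np.hstack([cv2.imread('pics/%s4.png'%k) for k in('scene','top')]))
E
```

```text
0.098 [ 0.5653 -0.1652  0.0992] [ 1.2 -0.3  6.6] [-0.06 -0.19  0.05] 0.0484
0.102 [ 0.5648 -0.1651  0.1026] [ 2.7 -0.1  4.4] [-0.01 -0.5   0.02] 0.0488
0.106 [ 0.5645 -0.1656  0.1062] [3.9 0.2 3. ] [-0.04 -0.81  0.02] 0.0487
0.112 [ 0.5642 -0.1661  0.112 ] [ 4.1 -1.3  1.6] [-0.28 -0.93  0.05] 0.049
0.12 [ 0.5627 -0.1659  0.1197] [ 0.4 -2.1  4.1] [-0.42 -0.07 -0.02] 0.0486
0.13 [ 0.5634 -0.165   0.1299] [ 0.4 -0.4 -0.1] [-0.02  0.06 -0.02] 0.049
0.1585 [ 0.5637 -0.1656  0.1583] [-0.3 -0.4 -0.2] [ 0.01 -0.    0.07] 0.0492
24.5083 [ 0.56387865 -0.16550989  0.15843975] [ 5.00014125e-01  8.66017247e-01  8.73842559e-06 -4.37077707e-05] [ 0.    -0.002 -0.001 -0.002 -0.001 -0.001 -0.   ]
scene 263 198 [263.95584866 210.64351082] [262.69391775 189.51936872]
top 404 218 [402.60251263 221.69248962] [406.55574895 215.94661084]
```

View pics/b4.png

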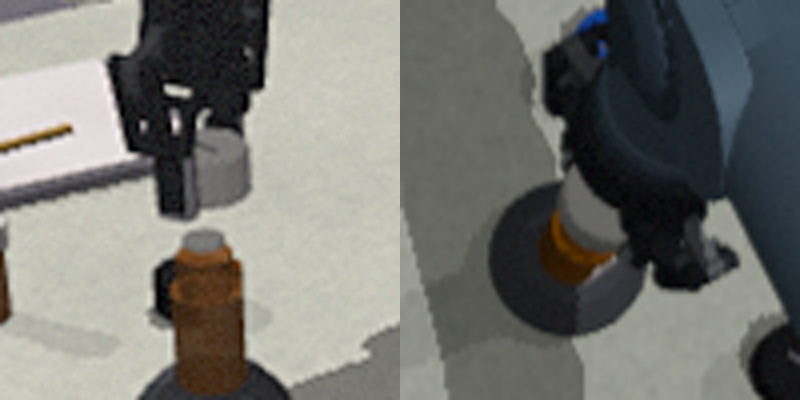

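The cap is off and held above the open vial, whose amber mouth shows at scene crop (204,250). I'll make a 1 mm centring correction, to match where the gripper stood while the cap was still on. Then I'll check level with an outline overlay.

```bash
python3 - <<'E'
from h import *
movel([.5648,-.1654,.1585],q(np.radians(120)),.02); pause(1)
e=read_eef_pos(); print(e,read_ft_force().round(1),read_finger_gap())
im=read_camera("scene")[:,:,::-1]
U,V,S=263,195,8
big=cv2.resize(im[V-35:V+35,U-35:U+35],(560,560),interpolation=cv2.INTER_CUBIC)
o=big.copy()
off=np.array([0,0])
a=np.linspace(0,2*np.pi,60)
for z,r,col in((.148,.0255,(0,0,255)),(.174,.0255,(0,255,0)),(.11,.0205,(255,0,0))):
    pts=np.array([((proj("scene",[.565+r*np.cos(t),-.1655+r*np.sin(t),z])+off+.5)-[U-35,V-35])*S for t in a]).astype(int)
    cv2.polylines(o,[pts],True,col,1)
cv2.imwrite("pics/f.png",cv2.resize(np.hstack([big,o]),(800,400)))
print(read_time_s(),[ (d["at"],d["confidence"]) for n in("cap_mid","vial_rim") for d in tip_of("scene",n)],proj("scene",[.565,-.1655,.161]))
E
```

```text
[ 0.56480845 -0.16538638  0.15849117] [-0.6  0.8 -0.8] 0.048906870669615965
25.9083 [([211.1, 259.5], 0.92), ([259.0, 189.3], 0.65), ([259.8, 221.4], 0.47), ([262.5, 188.7], 0.58), ([381.1, 308.2], 0.36)] [262.49668728 189.57661116]
```

View pics/f.png

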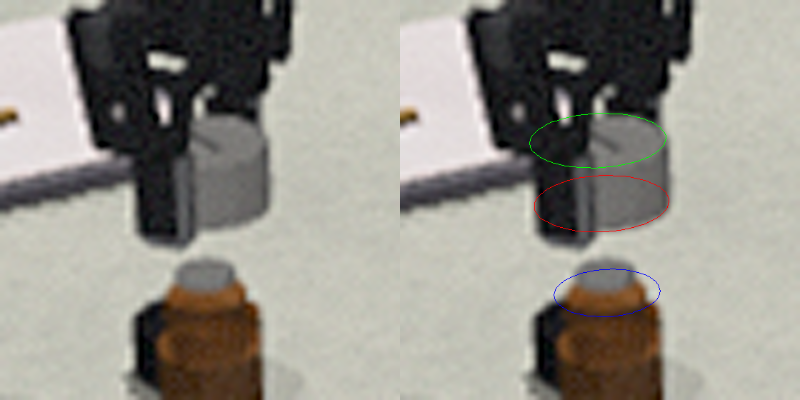

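The predicted outline of a level cap (top green, bottom red) matches the held cap to about 1 px, and it sits above the vial mouth. I'm handing in now.

```bash
python3 - <<'E'
from bench import *
print(read_joint_vel().round(3)); sign_off(); print(read_time_s())
E
```

```text
[ 0.    -0.001 -0.001 -0.001  0.002  0.001  0.001]
the job is handed in; nothing more can be done
the job is handed in; nothing more can be done
```

The job is handed in: I pressed the plunger to its stop, then took the cap off the vial in the weighted holder. The gripper still holds the cap above the open vial. It took about 26 s of the 58 s allowed.

- **Plunger:** it went down 12 mm and stopped there, with the force rising from 6 N to 19 N. It was then let go.
- **Cap:** I pushed it 4.9 mm down to the liner's hard stop and held it there at about 11 N. It turned 60° anticlockwise with at most about 0.1 N·m, then I lifted it off.
- **Last checks:**
  - The arm was still.
  - The cap's centre is about 51 mm above the rim, by the height I lifted it.
  - The outline of a level cap matched the scene picture to about 1 px.

**Odd readings:**
- The finger gap read 49 mm on a cap given as 51 mm.
- Side force reached about 4 N while the cap came off.
- One of the networks' cap points was 3.5 px left of the predicted cap centre, where the finger hides part of the cap.
- In the top view the arm covers much of the cap, so level and centring rest on the scene camera and the arm's readings.
- I did not re-measure the other things on the desk at the end. I felt no contact with any of them, and the ones in the last close-up pictures looked in place.

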